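# Take the end cover off the bearing housing

## Robot

A 6-joint arm with a two-finger parallel gripper is mounted at the origin on a cart in front of the work surface, level with it; the furniture and walls round the work are solid. World frame = base frame: x ahead of the robot, y to its left, z up, the work surface at z = 0. Lengths are in m, angles in rad, forces in N, time in s.
With the tool pointing down it reaches from about 0.375 to 0.975 m from the base axis. Payload 3.8 kg.
Tool frame: the origin (TCP) lies midway between the tips of the shut fingers; the grasp point (between the pads) lies 19 mm behind it; z points along the fingers, y is the line along which they close (so a half turn about z gives the same grasp; the last joint's range is limited). The gripper opens to 88 mm and grips with 3 to 60 N. Pads are 18 mm wide; open, the fingers measure 123 mm over their backs; the gripper's body (75 mm by 187 mm) begins 45 mm behind the grasp point.
Start: joints at [1.23, 0.264, 1.604, -0, 1.274, -0.037], TCP at [0.202, 0.644, 0.239] pointing down, gripper open.
Joint ranges: [-2.63, 2.63], [-0.94, 2.18], [0.31, 2.57], [-1.31, 4.45], [0, 2.66], [-2.55, 2.55]. Speed limits (rad/s): [2.57, 2.57, 3.14, 3.14, 3.14, 3.14].

## Interface

Orientations are given as a rotation vector (axis times angle).
In Python, from cell import manip, inverse_kinematics, cams, order gives the robot as it stands. Calls block until the motion is done:
- manip.move_pose(position, orientation): joint-space move of the TCP to a pose.
- manip.move_linear(position, rate=0.15, rot=None): straight line of the TCP; rot=None keeps the orientation; rate is the mean speed in m/s.
- manip.set_joints(angles): joint-space move.
- manip.set_gripper(opening, force=None): finger opening in m; force is the grip in N (None keeps the last); returns when the fingers have stopped.
- manip.dwell(seconds).
- inverse_kinematics(position, orientation): joint angles nearest the present ones, or None.
- manip.state(): the state.
- cams.capture(name): name is "scene" or "top" or "wrist"; returns a dict with "image" (384x512x3 uint8, blue, green, red), "z_map" (384x512 float32, m along the optical axis (not along the pixel's ray), 0 where there is no reading), "intrinsics" (3x3 intrinsics, pixels), "position" and "orientation" of the camera in the world; the wrist camera has in their place "T_tool_cam" (4x4, takes a point from camera to tool coordinates, whose origin is the TCP and whose axes are the flange's). Camera axes: x right, y down, z forward; pixel columns grow to the right and rows downward; lengths in m; the calibration is good to about 2 mm. A picture is of the moment at which its call begins: read the wrist's pose just before it.
A pose or a line that the arm cannot do raises manip.IKError and nothing moves.
- order.close_job(): hands the job in; it is judged then, once.
The state is a dict: "clock": time; "joint_pos": joint angles; "joint_velocities": joint speeds; "tau": joint torques, N m; "tool_pos": TCP position; "tcp_rot": TCP orientation; "contact_force": force on the tool from outside, world axes, zero at the start; "moment": the same for the moment, N m; "gripper_width": finger opening in m; "grasp_force": force on a finger pad.
Only numpy, scipy, OpenCV 4.12 (cv2) and the standard library are available. Lean on these libraries where they do the work, as an engineer would, in place of code of your own. Each camera call takes 0.05 s, during which the arm holds its last target. There are 200 camera calls.

## Task

Two round bearing housings stand on the bench, each closed by a loose end cover with a boss in the middle. Lift the end cover off the taller housing and lay it flat, boss up, in the middle of the black rubber pad, setting it down rather than dropping it. Leave both housings standing where they are, the lower one with its cover on.

Things in the scene. Friction and masses are not known exactly. Their poses are not given: they have to be found in the camera images.
- tall_cover_boss (a point): Point on the axis half-way up the grip boss of the loose aluminium end cover (0.25 kg) that closes the taller housing. From below: spigot 52 mm diameter x 7 mm, flange 76 x 8 mm, boss 30 mm diameter x 30 mm tall. The point is 15 mm above the flange, 30 mm above the spigot's underside.
- tall_cover: The same cover; origin on its axis at the spigot's underside, z up through the boss. Only its weight holds it: the spigot sits 7 mm deep in the housing's bore with 3 mm play all round, the flange rests on the rim.
- tall_housing: The taller round aluminium housing, with three cooling fins, 60 mm tall without its cover, body 80 mm and foot 92 mm in diameter, 1.6 kg, standing loose right of the bench's blue post. Origin at the centre of its underside, z up. The bearing inside lies 15 mm or more below the rim.
- low_housing: The lower round aluminium housing, 34 mm tall, smooth, same diameters, about 1.6 kg, standing loose. Origin at the centre of its underside, z up. Not to be disturbed.
- low_cover: The end cover on the lower housing, same form and size as the other; origin on its axis at the underside of the spigot. To stay on.
- pad_top (a point): Centre of the top of the fixed black rubber pad, 110 mm (x) by 150 mm (y), 16 mm thick, nearer the robot than the housings. All the work lies right of the bench's blue upright post and air pipe (x 0.37 to 0.65 m, y 0.08 to 0.19 m, up to 0.9 m high): to pass in front of the post, an arm must first draw back to within 0.3 m of its base axis.
There are look-alikes about, which are no part of the job. What is shaped like the tall_cover but green, purple or turquoise is not meant.

How it is judged:
On the way:
1. the cover is lifted clear of the taller housing (z of tall_cover_boss in the frame of tall_housing above 0.095 m), for 0.1 s.
At the end, for the whole second after the job is handed in: The taller housing's cover lies flat and still on the pad, boss up (within 7 degrees), its axis within 25 mm of the pad's centre; the taller housing stands upright within 25 mm of where it was, the lower one within 20 mm, with its cover still seated (horizontal distance between tall_cover_boss and pad_top below 0.025 m and z of tall_cover_boss in the frame of pad_top between 0.026 and 0.034 m and angle between each of tall_cover, tall_housing's own z axis and vertical below 0.12 rad and linear speed of tall_cover below 0.02 m/s and distance of tall_housing from where it was at the start of the episode below 0.025 m and distance of low_housing from where it was at the start of the episode below 0.02 m and horizontal distance between low_cover and low_housing below 0.006 m and z of low_cover in the frame of low_housing below 0.031 m); the robot touches nothing.
It fails at once if the cover is dropped: it falls free at more than 0.7 m/s (a fall of some 25 mm) (contact force between the fingers and tall_cover below 0.2 N and linear speed of tall_cover above 0.7 m/s).
It fails at once if the lower housing's cover is lifted or pushed off (distance between low_cover and low_housing above 0.04 m).
It also fails if it takes over 45 s, if anything falls off the work surface, if the arm or the gripper's body presses on something with over 40 N, if the wrist force passes 120 N, or if a joint passes its speed limit or range.

## Working session

There is one attempt and no reset: what is moved stays moved. The work goes in short steps, each a Python script; the robot and the scene stay as the last script left them, time stands still between calls to the robot, and variables do not carry over. Pictures are saved under pics/ and viewed, at most 10 in all, crops included, and the job is handed in when it is done.

```bash
mkdir -p pics; ls; cat > h.py <<'E'
import numpy as np, cv2
from scipy.spatial.transform import Rotation as R
from cell import manip, inverse_kinematics, cams, order
def campose(c, st=None):
    if "T_tool_cam" in c:
        T=np.eye(4); T[:3,:3]=R.from_rotvec(st["tcp_rot"]).as_matrix(); T[:3,3]=st["tool_pos"]
        return T@c["T_tool_cam"]
    T=np.eye(4); o=np.array(c["orientation"])
    T[:3,:3]=o if o.shape==(3,3) else R.from_rotvec(o).as_matrix(); T[:3,3]=c["position"]; return T
def cloud(c, st=None):
    z=c["z_map"]; K=c["intrinsics"]; v,u=np.mgrid[:z.shape[0],:z.shape[1]]
    p=np.stack([(u-K[0,2])/K[0,0]*z,(v-K[1,2])/K[1,1]*z,z],-1)
    T=campose(c,st); w=p@T[:3,:3].T+T[:3,3]; w[z==0]=np.nan; return w
E
python3 - <<'E'
from h import *
ims=[]
for n in ("scene","top"):
    c=cams.capture(n); print(n,c["position"],c["orientation"],c["intrinsics"][0]); np.save(f"{n}.npy",cloud(c)); cv2.imwrite(f"pics/{n}0.png",cv2.resize(c["image"],(768,576),interpolation=cv2.INTER_CUBIC))
print(manip.state())
E
```

```text
pics
scene [ 0.01057188 -0.6260429   0.44786609] [-1.87968496  0.88111016 -0.57504129] [386.20282687   0.         253.21092985]
top [ 0.46169931 -0.13553641  0.9032308 ] [-2.17496342  2.10998202 -0.21074357] [389.25899007   0.         253.00743003]
{'clock': 0.1, 'joint_pos': array([ 1.23009657e+00,  2.64656113e-01,  1.60525056e+00,  6.18776048e-06,
        1.27371489e+00, -3.68757993e-02]), 'joint_velocities': array([-2.68412759e-04, -6.60970582e-05, -2.91672971e-03, -2.55353753e-04,
       -1.30238842e-03,  1.26898722e-03]), 'tau': array([ 7.28392515e-04, -5.03621757e+01, -3.58070362e+01,  7.31775910e-02,
        2.33575684e-02, -4.44295915e-05]), 'tool_pos': array([0.20170573, 0.64347161, 0.23752006]), 'tcp_rot': array([-0.47535617, -3.10502856,  0.00312824]), 'contact_force': array([ 0.82708651, -0.1570981 , -1.00272268]), 'moment': array([ 0.02338667,  0.00251332, -0.00467329]), 'grasp_force': 0.0, 'gripper_width': 0.0882500544815019}
```

View pics/scene0.png

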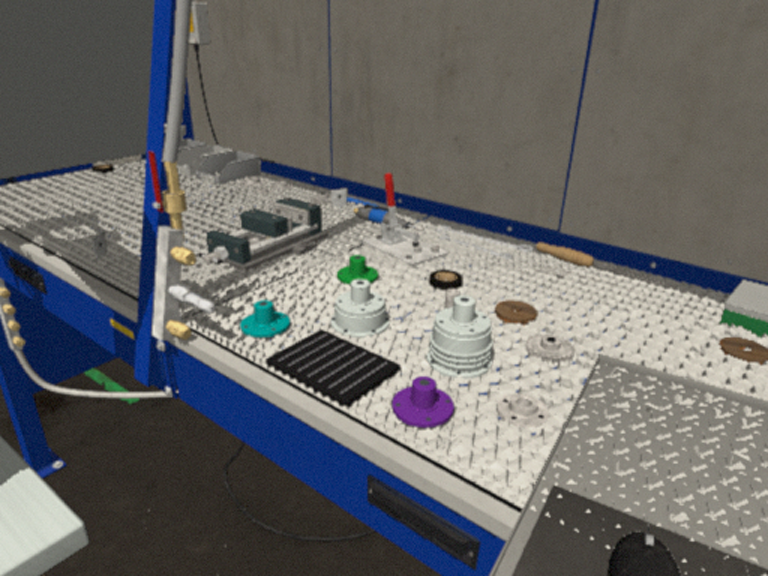

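View pics/top0.png

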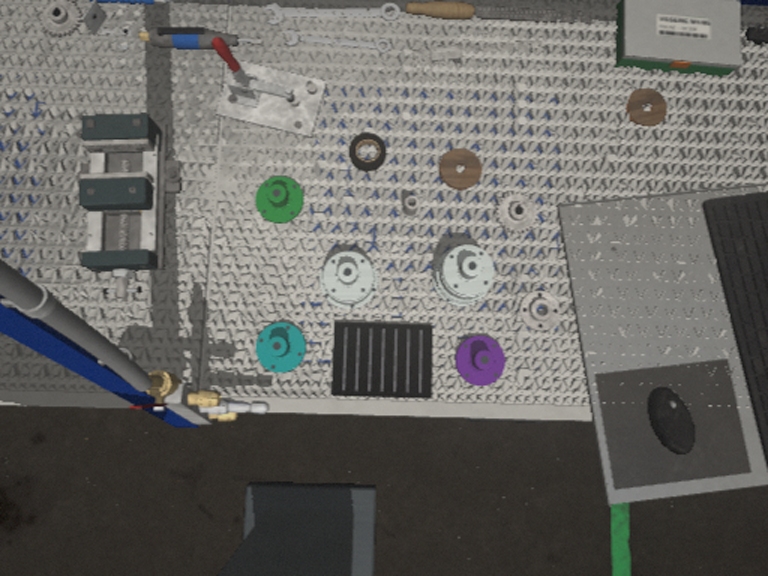

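Scene: the finned, taller housing is the right one. In the enlarged top view its boss is at about (473,265), the lower housing's boss at (347,272), and the pad spans (333,321)–(432,397). The green, turquoise and purple look-alikes stand around them.

```bash
python3 - <<'E'
from h import *
s=1.5
W=np.load("top.npy")
def at(u,v,r=2):
    u,v=int(u/s),int(v/s); return np.nanmedian(W[v-r:v+r+1,u-r:u+r+1].reshape(-1,3),0).round(4)
for n,p in dict(tall=(473,265),low=(347,272),pad=(382,359),bench=(300,300),purple=(482,358),c1=(336,324),c2=(429,324),c3=(336,394),c4=(429,394)).items(): print(n,at(*p))
def box(n,u0,v0,u1,v1,z0,z1):
    P=W[int(v0/s):int(v1/s),int(u0/s):int(u1/s)].reshape(-1,3); P=P[(P[:,2]>z0)&(P[:,2]<z1)]
    (cx,cy),r=cv2.minEnclosingCircle(P[:,:2].astype(np.float32)); print(n,len(P),P.mean(0).round(4),cx,cy,r, cv2.minAreaRect(P[:,:2].astype(np.float32)))
box("tallboss",425,225,505,310,.088,.11)
box("tallfl",425,225,505,310,.06,.074)
box("lowboss",315,240,380,310,.062,.085)
box("pad",320,312,445,405,.010,.024)
S=np.load("scene.npy").reshape(-1,3)
P=S[(S[:,2]>.06)&(S[:,2]<.12)&(S[:,0]>.35)&(S[:,0]<.7)&(S[:,1]<.05)&(S[:,1]>-.35)]
import collections
P=P[P[:,2]>.085]; print("scene boss",len(P),P.mean(0),P.min(0),P.max(0))
for j in ([0,-.9,2.0,0,1.5,0],): pass
print(inverse_kinematics([.25,.2,.35],manip.state()["tcp_rot"]),inverse_kinematics([.2,.15,.35],manip.state()["tcp_rot"]))
E
```

```text
tall [ 0.6257 -0.2835  0.1021]
low [ 0.6143 -0.1061  0.0753]
pad [ 0.4935 -0.1608  0.0176]
bench [ 0.58   -0.0332  0.0046]
purple [ 0.4988 -0.3065  0.0485]
c1 [ 0.5434 -0.0912  0.015 ]
c2 [ 0.548  -0.2327  0.0135]
c3 [ 0.4408 -0.0951  0.0174]
c4 [ 0.4445 -0.2339  0.0168]
tallboss 166 [ 0.6234 -0.2822  0.1005] 0.624495267868042 -0.28318512439727783 0.015058574266731739 ((0.6244128346443176, -0.2829655706882477), (0.02843913435935974, 0.029352040961384773), 45.41519546508789)
tallfl 775 [ 0.6217 -0.2807  0.0704] 0.6245114207267761 -0.28322336077690125 0.0400080569088459 ((0.6234163641929626, -0.2825774550437927), (0.07784508913755417, 0.07658305764198303), 46.927127838134766)
lowboss 152 [ 0.6133 -0.1082  0.0747] 0.6139907240867615 -0.10794863849878311 0.014645409770309925 ((0.6138337254524231, -0.1081821396946907), (0.028368111699819565, 0.026012146845459938), 2.346252918243408)
pad 3315 [ 0.4925 -0.1636  0.0173] 0.5008226037025452 -0.1657075583934784 0.1100134551525116 ((0.5003519654273987, -0.16180092096328735), (0.13327835500240326, 0.18533802032470703), 0.08326408267021179)
scene boss 173 [ 0.61650662 -0.28458444  0.09604482] [ 0.42979396 -0.29838172  0.08509227] [0.63794867 0.0496723  0.11927595]
[ 5.98160303e-01 -5.01925370e-01  2.08857489e+00 -1.19383582e-03
  1.55658373e+00 -6.68792307e-01] [ 5.45484316e-01 -6.64557255e-01  2.17026153e+00 -1.28128540e-03
  1.63746379e+00 -7.21570590e-01]
```

Measured: tall boss axis (0.624, −0.283) with its top at about 0.10 (expected 0.098), and pad centre about (0.494, −0.163) with its top at about 0.016. Both match the given sizes. Next I draw back, swing past the post and look from close with the wrist camera.

```bash
cat >> h.py <<'E'
def down(phi):  # tool down, closing line (tool y) along azimuth phi, like j6~0
    a=(phi+np.pi/2)/2; return np.array([np.cos(a),np.sin(a),0])*np.pi
def say():
    s=manip.state(); print(round(s["clock"],2),s["tool_pos"].round(4),s["joint_pos"].round(3),s["contact_force"].round(1),round(s["gripper_width"],4),s["grasp_force"])
E
python3 - <<'E'
from h import *
st=manip.state(); j0=st["joint_pos"].copy()
for r,z in ((.2,.38),(.2,.33),(.22,.36)):
    a=1.23; q=inverse_kinematics([r*np.cos(a),r*np.sin(a),z],st["tcp_rot"])
    print(r,z,q)
    if q is not None: break
q=np.array(q); assert abs(q[0]-1.23)<.1
manip.set_joints(q); say()
q[0]=-.43; manip.set_joints(q); say()
manip.move_pose([.60,-.27,.28],down(-.43)); say()
st=manip.state(); c=cams.capture("wrist"); W=cloud(c,st); np.save("w.npy",W); print(campose(c,st).round(3))
cv2.imwrite("pics/w1.png",c["image"])
b=W[(W[...,2]>.09)&(W[...,2]<.115)]; (x,y),r=cv2.minEnclosingCircle(b[:,:2].astype(np.float32)); print("boss",len(b),b.mean(0),x,y,r)
E
```

```text
0.2 0.38 [ 1.10559804e+00 -7.73650873e-01  2.16046666e+00 -2.50390926e-04
  1.75679080e+00 -1.61418574e-01]Traceback (most recent call last):
  File "<stdin>", line 7, in <module>
AssertionError
```

```bash
python3 - <<'E'
from h import *
q=np.array([1.23,-.774,2.160,0,1.757,-.037])
manip.set_joints(q); say()
q[0]=-.45; manip.set_joints(q); say()
manip.move_pose([.60,-.27,.28],down(-.43)); say()
st=manip.state(); c=cams.capture("wrist"); W=cloud(c,st); np.save("w.npy",W); print(campose(c,st).round(3))
cv2.imwrite("pics/w1.png",c["image"])
b=W[(W[...,2]>.09)&(W[...,2]<.115)]; (x,y),r=cv2.minEnclosingCircle(b[:,:2].astype(np.float32)); print("boss",len(b),b.mean(0),x,y,r)
E
```

```text
1.91 [0.043  0.1958 0.3804] [ 1.23  -0.773  2.159 -0.     1.756 -0.037] [ 0.6  1.5 -0.3] 0.0884 0.0
3.69 [ 0.1897 -0.0636  0.3803] [-0.449 -0.774  2.16   0.     1.757 -0.037] [-0.1  1.3  0.5] 0.0883 0.0
5.41 [ 0.6    -0.2698  0.2813] [-0.46   0.209  1.593 -0.     1.338 -0.031] [-0.5  0.1  0.7] 0.088 0.0
[[ 0.909 -0.399 -0.12   0.632]
 [-0.416 -0.87  -0.265 -0.201]
 [ 0.002  0.291 -0.957  0.427]
 [ 0.     0.     0.     1.   ]]
boss 546 [ 0.62501397 -0.28013048  0.09901196] 0.6249966621398926 -0.2812436819076538 0.014905571937561035
```

View pics/w1.png

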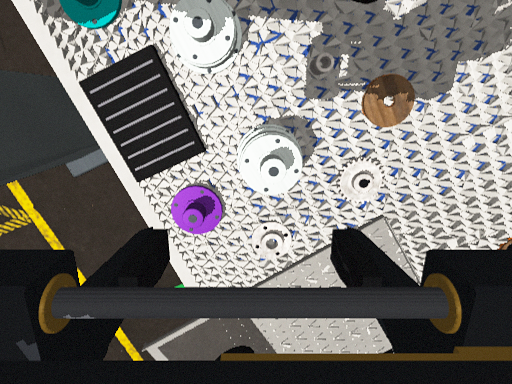

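The wrist view shows the tall cover's boss at (273,171), the pad corners at (153,46), (82,85), (205,152) and (136,182), and the way down clear. The boss axis is at about (0.625, −0.281), which agrees with the top view. Next I find the pad centre from the corners and grasp.

```bash
python3 - <<'E'
from h import *
st=manip.state(); c=cams.capture("wrist"); T=campose(c,st); K=c["intrinsics"]
P=[]
for u,v in ((153,46),(82,85),(205,152),(136,182)):
    d=T[:3,:3]@np.linalg.solve(K,[u,v,1]); P.append(T[:3,3]+d*(.016-T[2,3])/d[2])
P=np.array(P); print(P.round(4),P.mean(0), np.linalg.norm(P[0]-P[1]),np.linalg.norm(P[0]-P[2]))
x,y=.6248,-.2818; rot=down(-.43)
manip.move_pose([x,y,.15],rot); manip.move_linear([x,y,.0745],rate=.08); say()
manip.set_gripper(.02,force=30); manip.dwell(.3); say()
manip.move_linear([x,y,.10],rate=.06); manip.dwell(.2); say()
manip.move_linear([x,y,.20],rate=.1); manip.dwell(.2); say()
st=manip.state(); c=cams.capture("wrist"); W=cloud(c,st); np.save("w2.npy",W); cv2.imwrite("pics/w2.png",c["image"])
c=cams.capture("scene"); cv2.imwrite("pics/s2.png",cv2.resize(c["image"][130:330,130:430],None,fx=2,fy=2))
E
```

```text
[[ 0.5495 -0.0918  0.016 ]
 [ 0.4423 -0.0936  0.016 ]
 [ 0.5477 -0.2385  0.016 ]
 [ 0.4384 -0.2358  0.016 ]] [ 0.49445648 -0.16492317  0.016     ] 0.10720928412780285 0.14668935837873376
7.19 [ 0.6254 -0.2821  0.0752] [-0.46   0.418  1.718 -0.     1.005 -0.03 ] [-0.2 -0.   0.4] 0.0879 0.0
8.42 [ 0.6247 -0.2817  0.0744] [-0.46   0.418  1.719 -0.     1.005 -0.03 ] [-0.3  0.4  1.1] 0.0294 29.999463222920895
9.19 [ 0.6244 -0.2816  0.0994] [-0.46   0.392  1.704  0.     1.046 -0.03 ] [ 0.7  1.4 -3.1] 0.0291 29.999580178409815
10.54 [ 0.6244 -0.2816  0.1989] [-0.46   0.309  1.622  0.     1.213 -0.03 ] [ 0.5 -0.5 -2.9] 0.0291 29.99959096312523
```

View pics/s2.png

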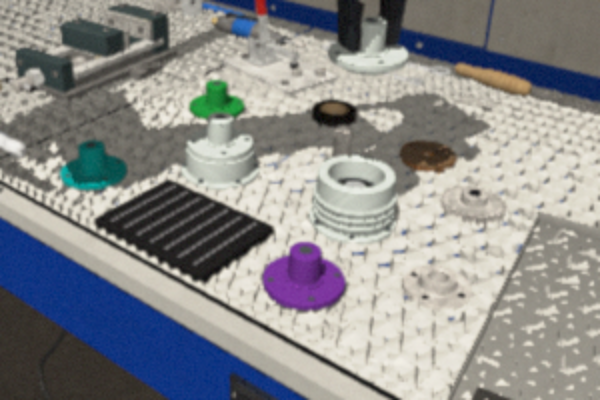

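The tall cover hangs level in the gripper at (370,50), with about 3 N of load. The tall housing is open at (355,195), and the lower cover is still seated. Now I carry it to the pad and set it down with a force-guarded descent.

```bash
python3 - <<'E'
from h import *
x,y=.4945,-.164
manip.move_linear([x,y,.17],rate=.12); manip.move_linear([x,y,.06],rate=.1); 
manip.move_linear([x,y,.042],rate=.04); manip.dwell(.3); say()
f0=manip.state()["contact_force"][2]; z=.042
while z>.034:
    z-=.0007; manip.move_linear([x,y,z],rate=.02); manip.dwell(.08)
    if manip.state()["contact_force"][2]-f0>3: break
print(z); say()
c=cams.capture("scene"); cv2.imwrite("pics/s3.png",cv2.resize(c["image"][130:330,130:430],None,fx=2,fy=2))
E
```

```text
14.43 [ 0.4947 -0.1641  0.0422] [-0.368  0.185  2.102  0.     0.855  0.062] [ 0.5 -0.3 -2.5] 0.0293 29.999497085809708
0.03500000000000001
17.76 [ 0.4946 -0.164   0.0355] [-0.368  0.195  2.105 -0.     0.841  0.062] [-2.3  1.2  3.7] 0.0293 30.000105667859316
```

View pics/s3.png

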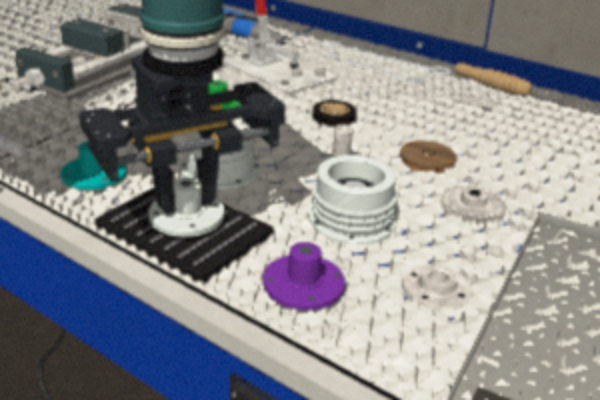

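The cover is on the pad at (187,218) and the contact force confirms it is down. Release, rise and check.

```bash
python3 - <<'E'
from h import *
x,y=.4945,-.164
manip.set_gripper(.06); manip.dwell(.2); say()
manip.move_linear([x,y,.10],rate=.06); manip.move_linear([x-.03,y,.26],rate=.15); say()
manip.dwell(.2)
st=manip.state(); c=cams.capture("wrist"); W=cloud(c,st); cv2.imwrite("pics/w4.png",c["image"])
for n,xy,lo,hi in (("cover boss",(x,y),.05,.075),("flange",(x,y),.024,.038),("low boss",(.614,-.108),.062,.085)):
    m=(W[...,2]>lo)&(W[...,2]<hi)&(np.hypot(W[...,0]-xy[0],W[...,1]-xy[1])<.06); b=W[m]; (a,d),r=cv2.minEnclosingCircle(b[:,:2].astype(np.float32)); print(n,len(b),np.median(b,0),a,d,r)
E
```

```text
18.62 [ 0.4945 -0.164   0.035 ] [-0.368  0.196  2.105  0.     0.84   0.062] [0.1 0.6 0.1] 0.0597 0.0
21.09 [ 0.4639 -0.1638  0.2588] [-0.39  -0.099  1.958 -0.     1.285  0.04 ] [ 0.2 -0.6  0.2] 0.0602 0.0
cover boss 516 [ 0.49542165 -0.16271605  0.06028927] 0.4953736364841461 -0.16374516487121582 0.014870828948915005
flange 2221 [ 0.49619904 -0.15882131  0.030444  ] 0.49502503871917725 -0.16365402936935425 0.03810090199112892
low boss 770 [ 0.61295644 -0.10535201  0.07312368] 0.6147076487541199 -0.10566052794456482 0.015177663415670395
```

View pics/w4.png

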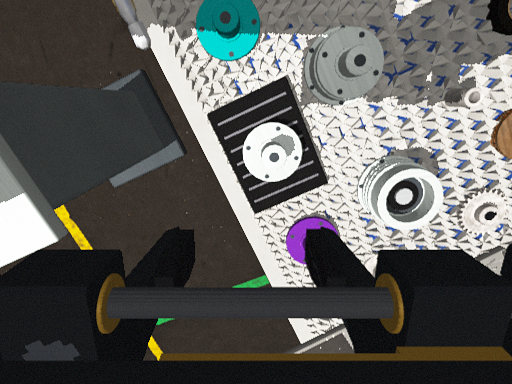

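The cover lies flat at (273,155), central on the pad, with its boss top at 0.060 m (expected 0.061) and about 1 mm off centre. Both housings stand, the lower cover is seated, and the gripper is clear of everything.

```bash
python3 -c "
from h import *
print(order.close_job()); say()"
```

```text
the job is handed in; nothing more can be done
None
the job is handed in; nothing more can be done
```

The tall housing's cover lies flat, boss up, about 1 mm from the pad's centre, with both housings standing and the lower cover still on; I handed the job in at about 21 s, and no verdict was returned.

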